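# Load the stitcher's clutch pack onto its splined hub

## Task

Finish the small clutch pack of the sole stitcher: one steel separator is already on the splined hub, so slide the thick lined disc down onto it with its tab in the fork on the opposite side from that separator's tab, then the thin separator on top with its tab on the same side as the first one, so that the tabs alternate. The rack only lets you take each plate by its tab and the forks leave no room for fingers there, so the rubber mat is kept clear for putting a plate down and taking it again across its flats; seat both plates fully home, let go, and leave the glue jar and shoe last where they are.

Things in the scene. Friction and masses are not known exactly. Their poses are not given: they have to be found in the camera images.
- disc_mid (a point): Centre (half-way up) of the loose lined clutch disc: 54 mm round, 10 mm thick, 90 g, steel with cork pads on both faces, two flats 54 mm apart facing its +y and -y (26 mm long, to grip across). Bore: a cross of two slots along x and y, each 34 mm long, 13 mm wide. z up. Starts flat in one of the rack's two bays, tab out of the open side.
- disc_tab (a point): Point in the disc's only tab, 45 mm from its centre along its +x, half-way up; same axes as disc_mid. The tab is 12 mm wide (y), 10 mm thick, from the rim (27 mm) to 52 mm from the centre. In the rack the disc can only be taken by pinching this tab across its sides.
- separator_mid (a point): Centre (half-way up) of the loose separator plate, plain steel, 70 g, 6 mm thick; outline, flats and cross bore as the disc's. z up. Starts flat in the other bay of the rack, tab out of the open side.
- separator_tab (a point): Point in the separator's only tab, 45 mm from its centre along its +x, half-way up; same axes as separator_mid. The tab is 18 mm wide (y), 6 mm thick, from 27 to 52 mm from the centre.
- hub_seat (a point): On the upright axis of the fixed hub, on top of the separator already there, 36 mm above the bench: the disc's underside rests here when home. +x points along the tab of that seated separator; any yaw. The hub is a cross of two bars along x and y, 30 mm long, 8 mm thick, rising 30 mm above this point, top 4 mm rounded. Home: disc_mid 5 mm, separator_mid 13 mm above this point.
- stand: Fixed stand of the hub, origin on the bench under the hub's axis, axes as hub_seat. Foot 130 mm (x) by 70 mm (y), 10 mm high. A fork at +x and one at -x: two prongs each, 36 to 56 mm from the axis, 24 mm apart inside, 8 mm thick, tops 58 mm above the bench; a tab goes down between them.
- rack: Fixed wooden rack; origin on the bench under its middle. Two bays at y = +38 and -38 mm, each 62 mm wide, floor 30 mm high; walls to 52 mm high beside them (middle 14 mm thick, outer 8 mm) and behind. Floor and walls run from x = -28 to 36 mm, the back wall to 44 mm; 154 mm wide in y. Open to its -x, where the plates' tabs stick out.
- mat_top (a point): Centre of the top of the fixed rubber mat, 130 x 130 mm, 3 mm thick, clear of other things: a place to put a plate down.
- anvil: Fixed iron cobbler's anvil, an obstacle: round foot of radius 42 mm, thin column, head from x = -65 to 42 mm and 50 mm wide (y), from 142 to 158 mm above the bench. Origin on the bench under the column.
- glue: Loose glue jar, radius 30 mm, 90 mm high, upright; origin at its foot. A bystander.
- last: Loose cream plastic shoe last, 250 mm long (x), 86 mm wide, 88 mm high; origin under its middle. A bystander.
Mind the look-alikes: they are no part of the job. What is shaped like the stand but pink is not meant.

How it is judged:
By the outcome, as a careful person would: the job done as asked, in the order asked, and still so for the second after the job is handed in, with the robot touching nothing.
It also fails if it takes over 72 s, if anything falls off the work surface, if the arm or the gripper's body presses on something with over 40 N, if the wrist force passes 120 N, or if a joint passes its speed limit or range.

## Robot

A 6-joint arm with a two-finger parallel gripper is mounted at the origin on the work surface. World frame = base frame: x ahead of the robot, y to its left, z up, the work surface at z = 0. Lengths are in m, angles in rad, forces in N, time in s.
With the tool pointing down it reaches from about 0.275 to 0.725 m from the base axis. Payload 5.6 kg.
Tool frame: the origin (TCP) lies on the centre line of the jaws, within the pads' length; the fingertips stand ahead of it and the grasp point (between the pads) lies 3 mm ahead of it (nose_length is the z of the fingertips in the tool frame, in m); z points along the fingers, x is the direction in which the jaws open and shut, and the axes are right-handed (so a half turn about z gives the same grasp; the last joint's range is limited). The gripper opens to 85 mm and grips with 20 to 120 N. Pads are 22 mm wide; open, the fingers measure 114 mm over their backs; the gripper's body (76 mm by 85 mm) begins 54 mm behind the grasp point. The pads swing forward as they close: fully open they stand 13 mm farther back than shut.
Start: joints at [-1.011, 0.255, 0.108, 0, -1.424, -0.285], TCP at [0.149, -0.529, 0.253] pointing down, gripper open.
Joint ranges: [-2.95, 2.95], [-1.21, 1.97], [-1.09, 1.5], [-2.87, 1.71], [-2.94, -0.07], [-3.05, 3.05]. Speed limits (rad/s): [2.57, 2.57, 3.14, 3.14, 3.14, 3.14].

## Interface

Orientations are given as a rotation vector (axis times angle).
In Python, from rig import read_state, snapshot, get_calibration, close_job, trace, landmark_of, nose_length gives the robot as it stands. The module is installed in compiled form; this text tells all that it offers.
- The arm moves only by the shell command python3 -m pendant 'ROWS' [FORCE]. ROWS is JSON, a list of rows, each an object of numbers: "fingers": the closure, from -1 (fully open) to 1 (shut), so that 0 is half open; "dx", "dy", "dz": the shift along the world's x, y, z in mm; "spin": the turn about the world's z in rad. In form: [{"fingers": .., "dx": .., "dy": .., "dz": .., "spin": ..}, ...]. A call has 1 to 12 rows; each row is the pose to reach, as a shift and turn from the pose commanded when the call began; what a row does not reach only later rows make up. A row lasts 1/8 s, in which the tool goes at most 62.5 mm and 10.7 degrees, less where a joint would pass 70% of its speed; a pose out of reach is approached as far as the arm can. A call with a gripper value outside its range is refused whole. The fingers move at their own pace and stop on an object; FORCE is the grip in N (left out, the last holds). Time passes only in rows, so rows that repeat a pose let the fingers close. It gives the time, the measured TCP pose, the force and the opening at its end, in the units of the state.
- read_state(): the state, without advancing time (a new reading comes with each control period).
- snapshot(name): name is "scene" or "top"; returns (picture, depth): 480x640x3 uint8, blue, green, red; 480x640 float32, m along the optical axis (not along the pixel's ray), 0 where there is no reading.
- get_calibration(name): a dict with "mtx" (3x3 intrinsics, pixels), "dist_coeffs" ([k1, k2, p1, p2, k3] as OpenCV has them; the pictures are not rectified), "rvec" (rotation vector, rad) and "tvec" (3), from world to camera coordinates, as OpenCV has them. Camera axes: x right, y down, z forward; pixel columns grow to the right and rows downward; lengths in m; the calibration is good to about 2 mm. A picture is of the moment at which its call begins. get_calibration takes no time and is no camera call.
- close_job(): hands the job in, once; it reports no verdict.
Trained networks look in the newest picture that a camera, given by its name, has taken for a name from the list of things; names that differ only in an ending like _2 or _b are one class to them, and where a whole thing is asked for, a point or a joint stands for the part that bears it (a point fixed in the world has none). Each returns a list of dicts, best first, with "score" (0 to 1); they miss things now and then, are a little off and sometimes report something else, mostly with a low value. They report only what shows in the picture. A call takes as long as a camera call. They do not tell look-alikes from the thing itself.
- trace(name, camera): "mask" (480x640 bool, what is visible of it) and "uv" ([column, row] in pixels, amid what is visible of it).
- landmark_of(name, camera): "uv" ([column, row] in pixels: a listed point, or the origin of a listed thing).
The state is a dict: "clock": time; "joints": joint angles; "joint_vel": joint speeds; "effort": joint torques, N m; "ee_pos": TCP position; "tcp_rot": TCP orientation; "wrist_force": force on the tool from outside, world axes, zero at the start; "wrist_torque": the same for the moment, N m; "width": finger opening in m.
Only numpy, scipy, OpenCV 4.12 (cv2) and the standard library are available. Lean on these libraries where they do the work, as an engineer would, in place of code of your own. Each camera call takes 0.05 s, during which the arm holds its last target.

## Working session

There is one attempt and no reset: what is moved stays moved. The work goes in short steps, Python scripts to look and compute and a shell command to move; the robot and the scene stay as the last step left them, time stands still between calls to the robot, and variables do not carry over. Pictures are saved under pics/ and viewed, and the job is handed in when it is done.

```bash
mkdir -p pics
cat > h.py <<'E'
import numpy as np, cv2
from rig import *
def proj_inv(cam,uv,z):
    c=get_calibration(cam);K=np.array(c["mtx"],float);d=np.array(c["dist_coeffs"],float)
    R,_=cv2.Rodrigues(np.array(c["rvec"],float));t=np.array(c["tvec"],float).ravel()
    n=cv2.undistortPoints(np.array([[uv]],float),K,d).ravel()
    r=R.T@np.array([n[0],n[1],1]);o=-R.T@t
    return o+r*(z-o[2])/r[2]
def proj(cam,P):
    c=get_calibration(cam)
    return cv2.projectPoints(np.array(P,float).reshape(-1,1,3),np.array(c["rvec"],float),np.array(c["tvec"],float),np.array(c["mtx"],float),np.array(c["dist_coeffs"],float))[0].reshape(-1,2)
def cloud(cam,depth):
    c=get_calibration(cam);K=np.array(c["mtx"],float);d=np.array(c["dist_coeffs"],float)
    R,_=cv2.Rodrigues(np.array(c["rvec"],float));t=np.array(c["tvec"],float).ravel()
    u,v=np.meshgrid(np.arange(640),np.arange(480))
    n=cv2.undistortPoints(np.stack([u,v],-1).reshape(-1,1,2).astype(float),K,d).reshape(480,640,2)
    P=np.dstack([n,np.ones((480,640))])*depth[...,None]
    return (P-t)@R
E
python3 - <<'E'
from h import *
for c in("scene","top"):
    p,d=snapshot(c);cv2.imwrite(f"pics/{c}0.png",p);np.save(f"pics/{c}0.npy",d)
    k=get_calibration(c);R,_=cv2.Rodrigues(np.array(k["rvec"],float));print(c,-R.T@np.array(k["tvec"]).ravel(),k["mtx"][0])
    for n in["disc_mid","disc_tab","separator_mid","separator_tab","hub_seat","stand","rack","mat_top","anvil","glue","last"]:
        print(n,[(np.round(x["uv"]).tolist(),round(x["score"],2)) for x in landmark_of(n,c)])
print(read_state(),nose_length)
E
```

```text
scene [0.98806757 0.5190731  0.86744084] [456.67569845   0.         314.34964307]
disc_mid [([204.0, 186.0], 0.75)]
disc_tab [([218.0, 180.0], 0.78)]
separator_mid [([187.0, 178.0], 0.67), ([271.0, 281.0], 0.56)]
separator_tab []
hub_seat [([368.0, 301.0], 0.62), ([528.0, 269.0], 0.59)]
stand [([369.0, 311.0], 0.63), ([522.0, 279.0], 0.61), ([188.0, 180.0], 0.36)]
rack [([198.0, 189.0], 0.62)]
mat_top [([306.0, 224.0], 0.74)]
anvil [([274.0, 284.0], 0.68)]
glue [([239.0, 243.0], 0.61)]
last [([210.0, 304.0], 0.88), ([188.0, 176.0], 0.54)]
top [0.37856726 0.0904813  1.0063003 ] [457.96892216   0.         316.50669622]
disc_mid [([459.0, 194.0], 0.74)]
disc_tab [([460.0, 215.0], 0.9)]
separator_mid [([497.0, 196.0], 0.95)]
separator_tab [([494.0, 214.0], 0.72), ([342.0, 122.0], 0.7)]
hub_seat [([229.0, 221.0], 0.83), ([128.0, 365.0], 0.73)]
stand [([136.0, 365.0], 0.92), ([232.0, 218.0], 0.56)]
rack [([471.0, 198.0], 0.86)]
mat_top [([345.0, 249.0], 0.58)]
anvil [([320.0, 181.0], 0.71)]
glue [([377.0, 185.0], 0.62)]
last [([343.0, 122.0], 0.69)]
{'clock': 1.2, 'joints': array([-1.01144447e+00,  2.55099262e-01,  1.08177722e-01,  8.32145742e-06,
       -1.42387489e+00, -2.84627454e-01]), 'joint_vel': array([-1.59284483e-03, -3.74493418e-04, -6.50030693e-04, -8.65665882e-04,
       -5.81746938e-05, -3.66509561e-04]), 'effort': array([ 2.98653049e-04, -3.86409760e+01,  2.38073570e+01,  5.36823705e+00,
       -8.04844585e-04, -3.63970358e-06]), 'ee_pos': array([ 0.14923898, -0.52935937,  0.25327598]), 'tcp_rot': array([-1.89633016e+00, -2.50469906e+00,  1.20293961e-05]), 'wrist_force': array([ 0.25863678, -0.53155743, -0.40678483]), 'wrist_torque': array([-0.02273471, -0.00298751,  0.00398649]), 'width': 0.08511899413272303} 0.022
```

View pics/top0.png

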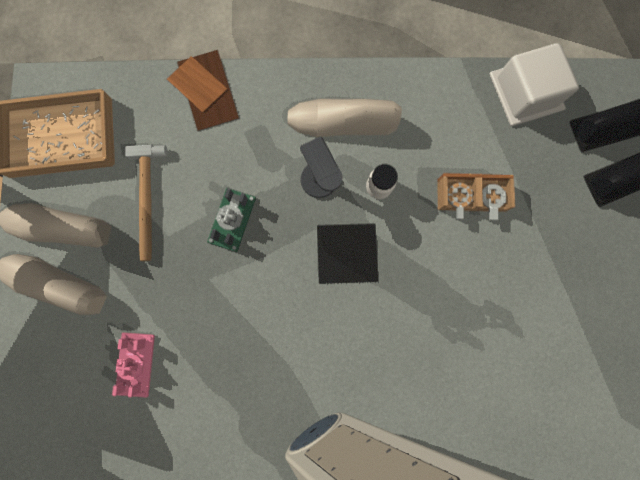

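View pics/scene0.png

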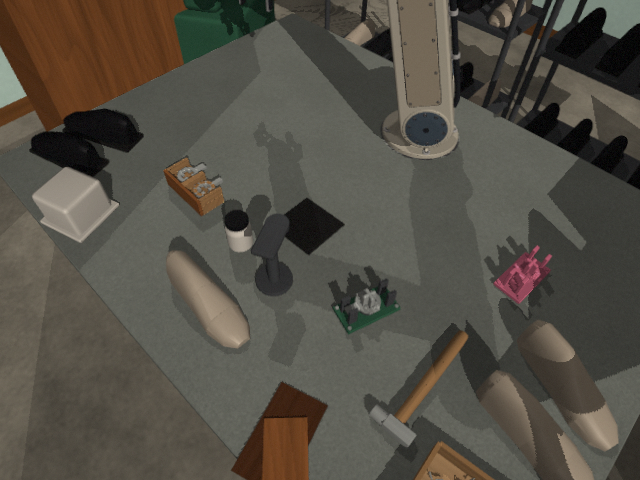

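Run:
```python
import cv2
p=cv2.imread("pics/top0.png")
a=cv2.resize(p[160:240,400:540],None,fx=5,fy=5,interpolation=cv2.INTER_CUBIC)
cv2.imwrite("pics/rackz.png",a)
cv2.imwrite("pics/standz.png",cv2.resize(p[170:270,175:285],None,fx=5,fy=5,interpolation=cv2.INTER_CUBIC))
```

```text
(no output)
```

View pics/rackz.png

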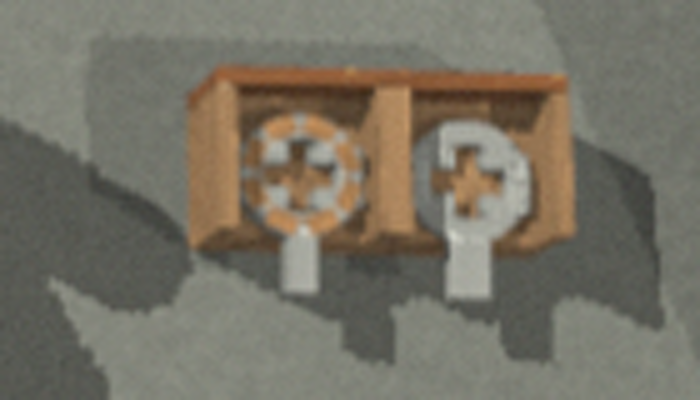

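View pics/standz.png

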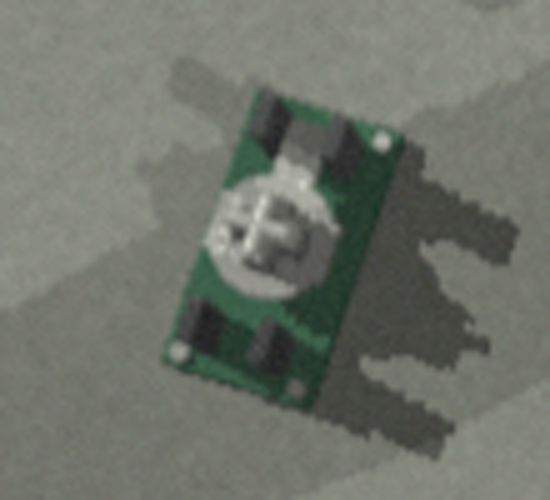

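Run:
```python
from h import *
snapshot("top");snapshot("scene")
zz={"disc_mid":.035,"disc_tab":.035,"separator_mid":.033,"separator_tab":.033,"hub_seat":.036,"stand":0,"rack":0,"mat_top":.003,"anvil":0,"glue":0,"last":0}
for c in("top","scene"):
    for n in zz:
        print(c,n,[(np.round(proj_inv(c,x["uv"],zz[n])[:2],4).tolist(),round(x["score"],2)) for x in landmark_of(n,c)])
d=np.load("pics/top0.npy");P=cloud("top",d)
# depth noise
m=(np.abs(P[...,0]-.35)<.05)&(np.abs(P[...,1]-0.1)<.1);print("bench",P[m][:,2].mean(),P[m][:,2].std())
for (u,v) in [(462,211),(493,213),(460,183),(497,185),(230,205),(230,213),(236,216),(345,255),(476,190),(340,170),(346,120)]:
    print((u,v),P[v,u].round(4))
```

```text
top disc_mid [([0.5975, -0.2334], 0.65)]
top disc_tab [([0.5511, -0.2321], 0.88)]
top separator_mid [([0.5944, -0.3173], 0.7)]
top separator_tab [([0.554, -0.3006], 0.65)]
top hub_seat [([0.5562, 0.2696], 0.69), ([0.2463, 0.4688], 0.63)]
top stand [([0.5982, -0.3334], 0.74), ([0.2405, 0.4729], 0.71), ([0.5652, 0.2721], 0.57)]
top rack [([0.6037, -0.2692], 0.8), ([0.5634, 0.277], 0.29)]
top mat_top [([0.4841, 0.0154], 0.72)]
top anvil [([0.6448, 0.0715], 0.66)]
top glue [([0.6326, -0.0598], 0.67)]
top last [([0.7809, 0.0141], 0.96)]
scene disc_mid [([0.5993, -0.2388], 0.81)]
scene disc_tab [([0.5615, -0.2307], 0.73)]
scene separator_mid [([0.6025, -0.3006], 0.56), ([0.6595, 0.0886], 0.56)]
scene separator_tab [([0.542, -0.3087], 0.64)]
scene hub_seat [([0.5536, 0.2617], 0.69), ([0.2493, 0.4734], 0.66)]
scene stand [([0.5586, 0.2686], 0.86), ([0.2417, 0.4688], 0.72), ([0.6474, 0.0749], 0.51)]
scene rack [([0.5937, -0.2806], 0.75)]
scene mat_top [([0.4938, 0.0242], 0.82)]
scene anvil [([0.6518, 0.0787], 0.85), ([0.5403, -0.2569], 0.47)]
scene glue [([0.6318, -0.0611], 0.56)]
scene last [([0.7874, 0.0126], 0.65)]
bench 0.21825633704608766 0.41464014984647324
(462, 211) [ 0.5634 -0.2344  0.0397]
(493, 213) [ 0.559  -0.3036  0.0359]
(460, 183) [ 0.6262 -0.2345  0.0376]
(497, 185) [ 0.6217 -0.3176  0.0344]
(230, 205) [0.5838 0.267  0.0348]
(230, 213) [0.5626 0.2634 0.0536]
(236, 216) [0.5599 0.2541 0.0325]
(345, 255) [0.4753 0.0183 0.0008]
(476, 190) [ 0.6062 -0.2627  0.0542]
(340, 170) [0.6241 0.0352 0.1556]
(346, 120) [0.7649 0.0132 0.0569]
```

```bash
cat > fit.py <<'E'
from h import *
from scipy.optimize import minimize
def seg(a,b,n=30):
    t=np.linspace(0,1,n)[:,None];return np.array(a)*(1-t)+np.array(b)*t
def rect(x0,x1,y0,y1,z):
    c=[(x0,y0,z),(x1,y0,z),(x1,y1,z),(x0,y1,z)]
    return np.vstack([seg(c[i],c[(i+1)%4]) for i in range(4)])
def plate(tw,z,full=True):
    a0=np.arcsin(tw/2/27);a=np.linspace(a0,2*np.pi-a0,120)
    p=np.c_[27*np.cos(a),27*np.sin(a),0*a+z]
    t=np.vstack([seg((27,-tw/2,z),(52,-tw/2,z)),seg((52,-tw/2,z),(52,tw/2,z)),seg((52,tw/2,z),(27,tw/2,z))])
    cr=cross(17,6.5,z)
    return np.vstack([p,t,t,cr])
def cross(L,w,z):
    pts=[(L,-w),(L,w),(w,w),(w,L),(-w,L),(-w,w),(-L,w),(-L,-w),(-w,-w),(-w,-L),(w,-L),(w,-w)]
    return np.vstack([seg((*pts[i],z),(*pts[(i+1)%12],z),10) for i in range(12)])
def place(M,p,z0=0):
    c,s=np.cos(p[2]),np.sin(p[2]);X=M/1000.
    return np.c_[p[0]+c*X[:,0]-s*X[:,1],p[1]+s*X[:,0]+c*X[:,1],X[:,2]+z0]
def grad(img,s=0.8):
    g=cv2.GaussianBlur(img,(0,0),s).astype(float)
    out=0
    for k in range(3):
        out=out+cv2.Sobel(g[...,k],cv2.CV_64F,1,0)**2+cv2.Sobel(g[...,k],cv2.CV_64F,0,1)**2
    return np.minimum(np.sqrt(out),250.)
def fit(cams,imgs,M,p0,z0=0,r=.012,ry=.15):
    G=[cv2.GaussianBlur(grad(i),(0,0),0.7) for i in imgs]
    def cost(q):
        tot=0
        for c,g in zip(cams,G):
            uv=proj(c,place(M,q,z0)).astype(np.float32)
            tot-=cv2.remap(g,uv[:,0].reshape(-1,1),uv[:,1].reshape(-1,1),cv2.INTER_LINEAR).mean()
        return tot
    best=None
    for dx in np.linspace(-r,r,9):
        for dy in np.linspace(-r,r,9):
            for da in np.linspace(-ry,ry,7):
                q=(p0[0]+dx,p0[1]+dy,p0[2]+da);c=cost(q)
                if best is None or c<best[0]:best=(c,q)
    r_=minimize(cost,best[1],method="Nelder-Mead",options=dict(initial_simplex=np.array(best[1])+np.array([[0,0,0],[.002,0,0],[0,.002,0],[0,0,.03]])))
    return r_.x,r_.fun
def overlay(cam,img,Ms,fn,box,f=5):
    x0,y0,x1,y1=box
    a=cv2.resize(img[y0:y1,x0:x1],None,fx=f,fy=f,interpolation=cv2.INTER_CUBIC)
    for M in Ms:
        for u,v in proj(cam,M):
            cv2.circle(a,(int((u+.5-x0)*f),int((v+.5-y0)*f)),1,(0,0,255),-1)
    cv2.imwrite(fn,a)
E
python3 - <<'E'
from fit import *
T=cv2.imread("pics/top0.png");S=cv2.imread("pics/scene0.png")
tasks={"disc":(plate(12,40),(.598,-.235,3.1)),"sep":(plate(18,36),(.598,-.312,3.1)),
"stand":(np.vstack([rect(-65,65,-35,35,10)]+[rect(s*46-10,s*46+10,t*16-4,t*16+4,58) for s in(1,-1) for t in(1,-1)]),(.558,.267,-.3)),
"hub":(np.vstack([plate(18,36)[:-120],cross(13,4,66)]),(.558,.267,-.3)),
"rack":(np.vstack([rect(-28,44,-77,77,52),rect(-28,36,7,69,52),rect(-28,36,-69,-7,52)]),(.60,-.275,-.02)),
"mat":(rect(-65,65,-65,65,3),(.487,.018,0))}
res={}
for n,(M,p) in tasks.items():
    for cs,im in((("top",),(T,)),(("scene",),(S,)),(("top","scene"),(T,S))):
        q,f=fit(cs,im,M,p);print(n,cs,q.round(4),round(f,1))
        res[n,cs]=q
pl=lambda n,cs:place(tasks[n][0],res[n,cs])
overlay("top",T,[pl(n,("top",)) for n in("disc","sep")],"pics/o1.png",(400,160,540,240))
overlay("top",T,[pl(n,("top",)) for n in("stand","hub")],"pics/o2.png",(175,170,285,270))
overlay("scene",S,[pl(n,("scene",)) for n in("stand","hub")],"pics/o3.png",(320,270,420,340))
overlay("scene",S,[pl(n,("scene",)) for n in("disc","sep","rack")],"pics/o4.png",(150,140,240,220))
E
```

```text
disc ('top',) [ 0.6002 -0.2316  3.0822] -208.9
disc ('scene',) [ 0.6024 -0.2308  3.1637] -142.1
disc ('top', 'scene') [ 0.6008 -0.2317  3.1025] -345.1Traceback (most recent call last):
  File "<stdin>", line 11, in <module>
  File "fit.py", line 38, in fit
    q=(p0[0]+dx,p0[1]+dy,p0[2]+da);c=cost(q)
                                     ~~~~^^^
  File "fit.py", line 31, in cost
    uv=proj(c,place(M,q,z0)).astype(np.float32)
       ~~~~^^^^^^^^^^^^^^^^^
  File "h.py", line 10, in proj
    c=get_calibration(cam)
ValueError: time passes only in moves, steps and waits
```

```bash
cd pics; python3 -c "
import cv2,numpy as np
a=[cv2.resize(cv2.imread(f'o{i}.png'),(400,300)) for i in(1,2,3,4)]
cv2.imwrite('om.png',np.vstack([np.hstack(a[:2]),np.hstack(a[2:])]))"
```

```text
[ WARN:0@0.011] global loadsave.cpp:275 findDecoder imread_('o1.png'): can't open/read file: check file path/integrity
Traceback (most recent call last):
cv2.error: OpenCV(4.12.0) /io/opencv/modules/imgproc/src/resize.cpp:4208: error: (-215:Assertion failed) !ssize.empty() in function 'resize'
```

Cache the calibration.

```bash
sed -i 's/^from rig import \*/from rig import *\nimport rig,functools\nget_calibration=functools.lru_cache(None)(rig.get_calibration)/' h.py
cat > run1.py <<'E'
from fit import *
T=cv2.imread("pics/top0.png");S=cv2.imread("pics/scene0.png")
tasks={"disc":(plate(12,40),(.598,-.235,3.1)),"sep":(plate(18,36),(.598,-.312,3.1)),
"stand":(np.vstack([rect(-65,65,-35,35,10)]+[rect(s*46-10,s*46+10,t*16-4,t*16+4,58) for s in(1,-1) for t in(1,-1)]),(.558,.267,-.3)),
"hub":(np.vstack([plate(18,36)[:-120],cross(13,4,66)]),(.558,.267,-.3)),
"rack":(np.vstack([rect(-28,44,-77,77,52),rect(-28,36,7,69,52),rect(-28,36,-69,-7,52)]),(.60,-.275,-.02)),
"mat":(rect(-65,65,-65,65,3),(.487,.018,0))}
res={}
for n,(M,p) in tasks.items():
    for cs,im in((("top",),(T,)),(("scene",),(S,)),(("top","scene"),(T,S))):
        q,f=fit(cs,im,M,p);print(n,cs,q.round(4),round(f,1))
        res[n,cs]=q
pl=lambda n,cs:place(tasks[n][0],res[n,cs])
overlay("top",T,[pl(n,("top",)) for n in("disc","sep")],"pics/o1.png",(400,160,540,240))
overlay("top",T,[pl(n,("top",)) for n in("stand","hub")],"pics/o2.png",(175,170,285,270))
overlay("scene",S,[pl(n,("scene",)) for n in("stand","hub")],"pics/o3.png",(320,270,420,340))
overlay("scene",S,[pl(n,("scene",)) for n in("disc","sep","rack")],"pics/o4.png",(150,140,240,220))
a=[cv2.resize(cv2.imread(f'pics/o{i}.png'),(400,300)) for i in(1,2,3,4)]
cv2.imwrite('pics/om.png',np.vstack([np.hstack(a[:2]),np.hstack(a[2:])]))
E
python3 run1.py
```

```text
disc ('top',) [ 0.6002 -0.2316  3.0822] -208.9
disc ('scene',) [ 0.6024 -0.2308  3.1637] -142.1
disc ('top', 'scene') [ 0.6008 -0.2317  3.1025] -345.1
sep ('top',) [ 0.5975 -0.3066  3.0679] -213.1
sep ('scene',) [ 0.5995 -0.3081  3.0792] -160.5
sep ('top', 'scene') [ 0.5981 -0.3071  3.0802] -367.6
stand ('top',) [ 0.555   0.266  -0.3995] -137.7
stand ('scene',) [ 0.5481  0.2571 -0.4484] -97.5
stand ('top', 'scene') [ 0.558   0.2694 -0.3162] -230.9
hub ('top',) [ 0.5568  0.2686 -0.3117] -177.8
hub ('scene',) [ 0.5594  0.2705 -0.3564] -158.2
hub ('top', 'scene') [ 0.5581  0.2695 -0.3371] -330.0
rack ('top',) [ 0.5998 -0.2691 -0.038 ] -153.3
rack ('scene',) [ 0.5993 -0.2778 -0.0161] -113.4
rack ('top', 'scene') [ 0.5993 -0.2797 -0.0396] -260.3
mat ('top',) [0.4795 0.0137 0.0167] -235.0
mat ('scene',) [0.4809 0.0137 0.0144] -186.4
mat ('top', 'scene') [0.4801 0.0138 0.0139] -418.6
```

View pics/om.png

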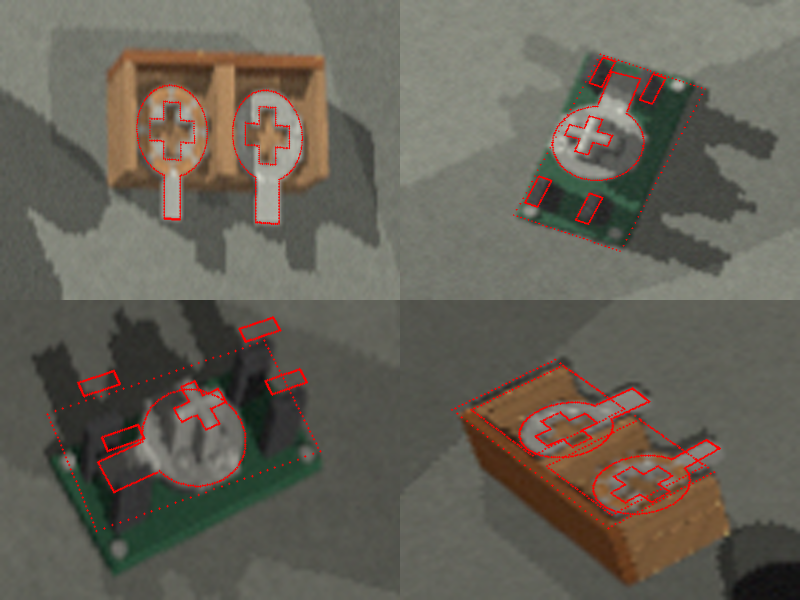

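```bash
python3 -m pendant '[{"fingers":0,"dx":60,"dy":44,"dz":-15,"spin":-0.1},{"fingers":0,"dx":120,"dy":88,"dz":-30,"spin":-0.2},{"fingers":0,"dx":180,"dy":132,"dz":-45,"spin":-0.315},{"fingers":0,"dx":230,"dy":170,"dz":-60,"spin":-0.315},{"fingers":0,"dx":280,"dy":207,"dz":-80,"spin":-0.315},{"fingers":0,"dx":330,"dy":243,"dz":-100,"spin":-0.315},{"fingers":0,"dx":380,"dy":280,"dz":-115,"spin":-0.315},{"fingers":0,"dx":407,"dy":299,"dz":-123,"spin":-0.315},{"fingers":0,"dx":407,"dy":299,"dz":-123,"spin":-0.315},{"fingers":0,"dx":407,"dy":299,"dz":-123,"spin":-0.315}]' 50
python3 - <<'E'
from h import *
p,d=snapshot("top");cv2.imwrite("pics/t1.png",p);q,d=snapshot("scene");cv2.imwrite("pics/s1.png",q)
a=cv2.resize(p[120:300,380:560],(540,540));b=cv2.resize(q[100:260,100:300],(600,480))
cv2.imwrite("pics/t1z.png",a);cv2.imwrite("pics/s1z.png",b)
E
```

```text
clock: 3.65
ee_pos: [0.5568, -0.2295, 0.1295]
tcp_rot: [-2.263, -2.178, 0.001]
wrist_force: [-0.3, -0.9, -0.7]
width: 0.0426
```

View pics/t1z.png

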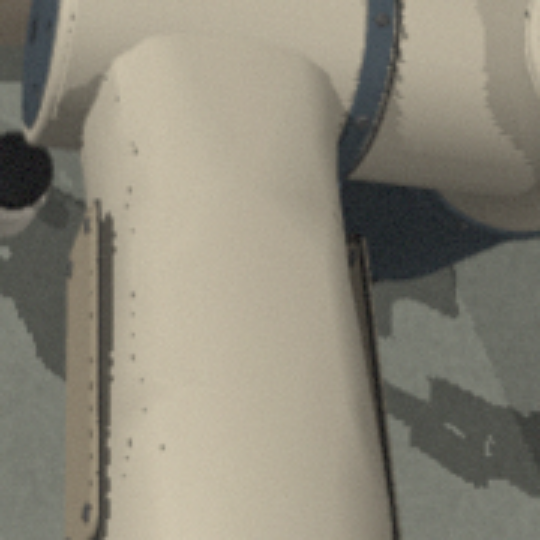

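View pics/s1z.png

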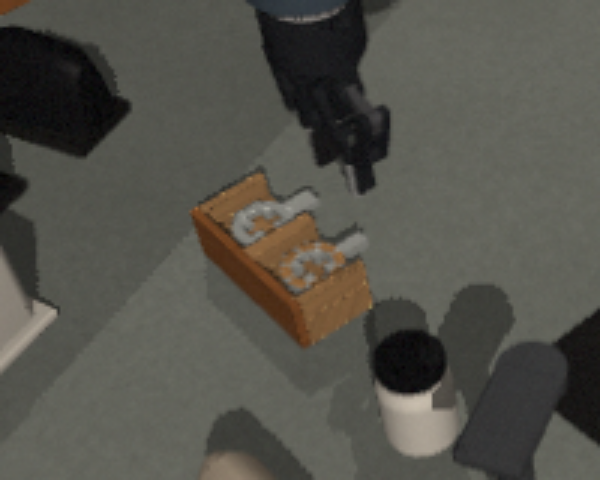

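```bash
python3 -m pendant '[{"fingers":0.25,"dx":0,"dy":0,"dz":-45,"spin":0},{"fingers":0.25,"dx":0,"dy":0,"dz":-65,"spin":0},{"fingers":0.25,"dx":0,"dy":0,"dz":-76,"spin":0},{"fingers":0.25,"dx":0,"dy":0,"dz":-76,"spin":0},{"fingers":1,"dx":0,"dy":0,"dz":-76,"spin":0},{"fingers":1,"dx":0,"dy":0,"dz":-76,"spin":0},{"fingers":1,"dx":0,"dy":0,"dz":-76,"spin":0},{"fingers":1,"dx":0,"dy":0,"dz":-76,"spin":0}]' 60
python3 - <<'E'
from h import *
q,d=snapshot("scene");b=cv2.resize(q[130:230,140:265],None,fx=6,fy=6,interpolation=cv2.INTER_CUBIC)[:600,:750]
cv2.imwrite("pics/s2z.png",b)
E
```

```text
clock: 4.75
ee_pos: [0.5568, -0.2308, 0.0555]
tcp_rot: [2.264, 2.175, 0.001]
wrist_force: [-2.2, -1.1, 5.6]
width: 0.0095
```

View pics/s2z.png

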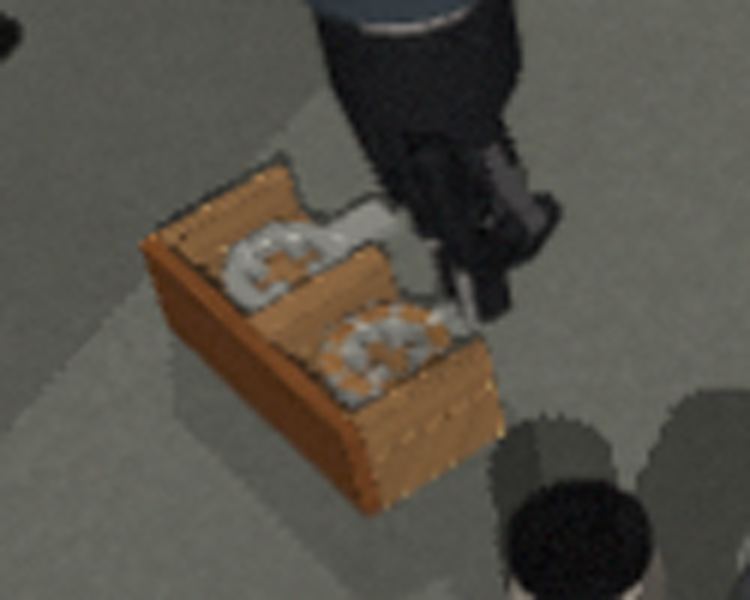

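```bash
python3 -m pendant '[{"fingers":0.25,"dx":0,"dy":0,"dz":0,"spin":0},{"fingers":0.25,"dx":0,"dy":0,"dz":0,"spin":0},{"fingers":0.25,"dx":0,"dy":0,"dz":-4,"spin":0},{"fingers":0.25,"dx":0,"dy":0,"dz":-4,"spin":0}]'; python3 -m pendant '[{"fingers":1,"dx":0,"dy":0,"dz":0,"spin":0},{"fingers":1,"dx":0,"dy":0,"dz":0,"spin":0},{"fingers":1,"dx":0,"dy":0,"dz":0,"spin":0},{"fingers":1,"dx":0,"dy":0,"dz":0,"spin":0}]'
python3 - <<'E'
from h import *
q,d=snapshot("scene");b=cv2.resize(q[130:230,140:265],None,fx=6,fy=6,interpolation=cv2.INTER_CUBIC)[:600,:750]
cv2.imwrite("pics/s3z.png",b)
E
```

```text
clock: 5.3
ee_pos: [0.5558, -0.2302, 0.0495]
tcp_rot: [-2.265, -2.175, 0.001]
wrist_force: [0.4, 0.6, 0.2]
width: 0.0321
clock: 5.8
ee_pos: [0.5563, -0.2304, 0.0504]
tcp_rot: [2.266, 2.176, 0.0]
wrist_force: [-0.6, 0.0, 0.2]
width: 0.01
```

View pics/s3z.png

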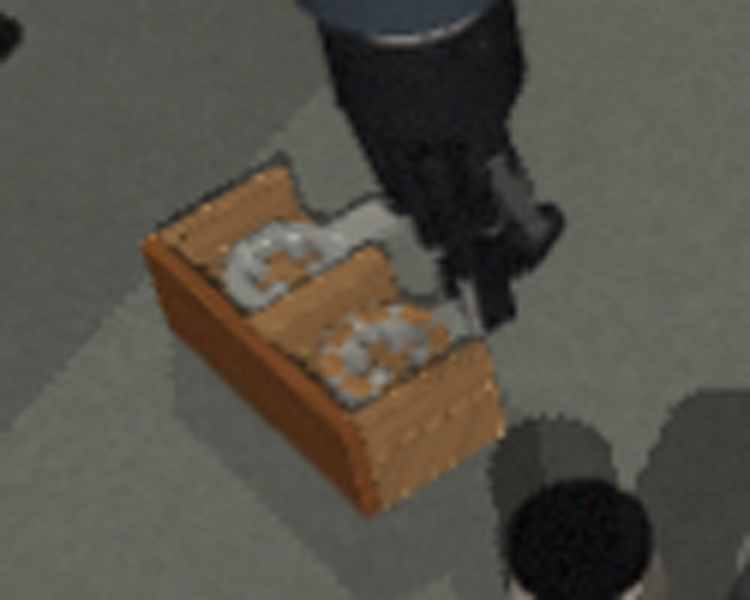

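```bash
python3 -m pendant '[{"fingers":1,"dx":0,"dy":0,"dz":20,"spin":0},{"fingers":1,"dx":0,"dy":0,"dz":60,"spin":0},{"fingers":1,"dx":0,"dy":0,"dz":100,"spin":0},{"fingers":1,"dx":0,"dy":0,"dz":100,"spin":0},{"fingers":1,"dx":0,"dy":0,"dz":100,"spin":0}]'
python3 - <<'E'
from h import *
q,d=snapshot("scene");b=cv2.resize(q[100:220,140:265],None,fx=5,fy=5,interpolation=cv2.INTER_CUBIC)[:600,:750]
cv2.imwrite("pics/s4z.png",b)
E
```

```text
clock: 6.48
ee_pos: [0.5558, -0.23, 0.1494]
tcp_rot: [-2.265, -2.175, 0.0]
wrist_force: [-1.0, -0.6, -1.2]
width: 0.0098
```

View pics/s4z.png

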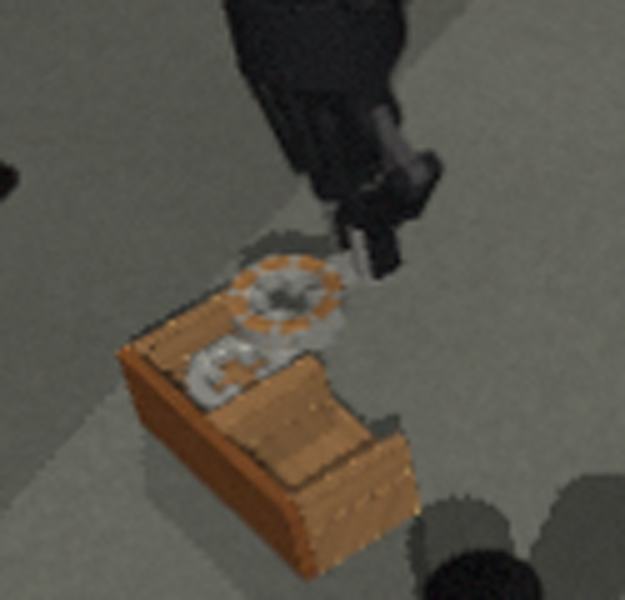

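```bash
python3 -m pendant '[{"fingers":1,"dx":-30,"dy":46,"dz":0,"spin":0},{"fingers":1,"dx":-60,"dy":95,"dz":0,"spin":0},{"fingers":1,"dx":-90,"dy":143,"dz":0,"spin":0},{"fingers":1,"dx":-120,"dy":190,"dz":-20,"spin":0},{"fingers":1,"dx":-145,"dy":228,"dz":-60,"spin":0},{"fingers":1,"dx":-158,"dy":246,"dz":-90,"spin":0},{"fingers":1,"dx":-158,"dy":246,"dz":-110,"spin":0},{"fingers":1,"dx":-158,"dy":246,"dz":-110,"spin":0},{"fingers":1,"dx":-158,"dy":246,"dz":-110,"spin":0}]'
python3 - <<'E'
from h import *
q,d=snapshot("scene");b=cv2.resize(q[150:270,250:375],None,fx=5,fy=5,interpolation=cv2.INTER_CUBIC)[:600,:750]
cv2.imwrite("pics/s5z.png",b)
p,d=snapshot("top");cv2.imwrite("pics/t5z.png",cv2.resize(p[190:310,280:430],None,fx=5,fy=5))
E
```

```text
clock: 7.65
ee_pos: [0.3986, 0.0155, 0.0406]
tcp_rot: [2.266, 2.176, -0.0]
wrist_force: [0.5, -0.2, -0.4]
width: 0.0101
```

View pics/s5z.png

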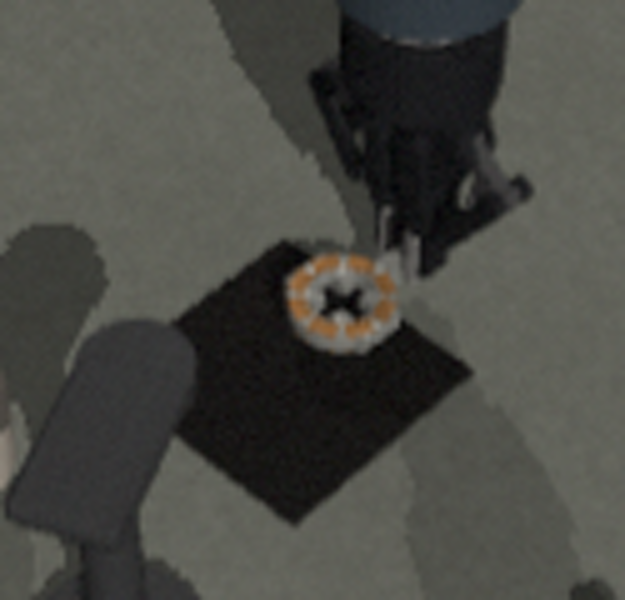

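View pics/t5z.png

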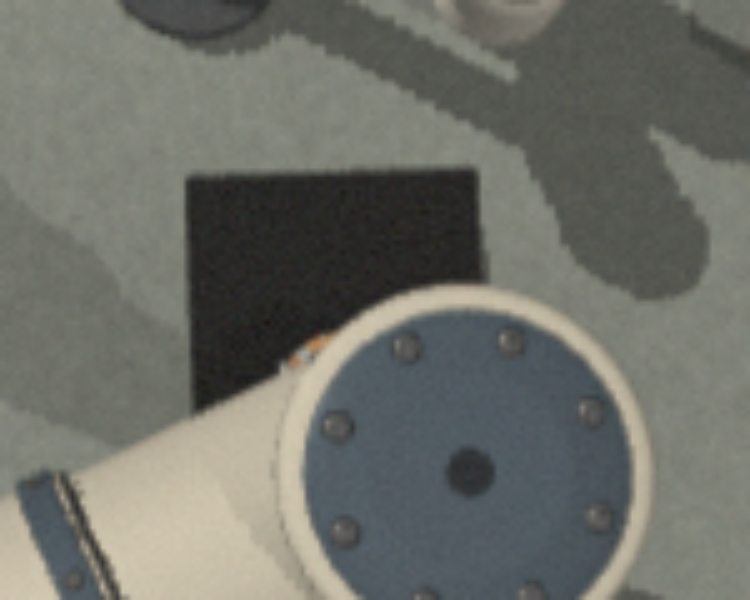

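```bash
python3 -m pendant '[{"fingers":1,"dx":0,"dy":0,"dz":-10,"spin":0},{"fingers":1,"dx":0,"dy":0,"dz":-16,"spin":0},{"fingers":1,"dx":0,"dy":0,"dz":-16,"spin":0}]'
python3 -m pendant '[{"fingers":0.5,"dx":0,"dy":0,"dz":0,"spin":0},{"fingers":0.3,"dx":0,"dy":0,"dz":0,"spin":0},{"fingers":0.2,"dx":0,"dy":0,"dz":10,"spin":0},{"fingers":0,"dx":-10,"dy":0,"dz":50,"spin":0},{"fingers":-0.5,"dx":-60,"dy":-10,"dz":80,"spin":0},{"fingers":-0.5,"dx":-70,"dy":-60,"dz":80,"spin":0},{"fingers":-0.5,"dx":-70,"dy":-110,"dz":80,"spin":0},{"fingers":-0.5,"dx":-70,"dy":-110,"dz":80,"spin":0}]'
cat > seemat.py <<'E'
from fit import *
import sys
tag,tw,th,z0=sys.argv[1],float(sys.argv[2]),float(sys.argv[3]),3
p0=[float(x) for x in sys.argv[4:7]]
p,_=snapshot("top");q,_=snapshot("scene")
M=plate(tw,th+z0)
for cs,im in((("top",),(p,)),(("scene",),(q,)),(("top","scene"),(p,q))):
    r,f=fit(cs,im,M,p0);print(cs,r.round(4),round(f,1))
u,v=proj("top",[[p0[0],p0[1],.01]])[0].astype(int);overlay("top",p,[place(M,r)],f"pics/{tag}t.png",(u-40,v-40,u+40,v+40))
u,v=proj("scene",[[p0[0],p0[1],.01]])[0].astype(int);overlay("scene",q,[place(M,r)],f"pics/{tag}s.png",(u-40,v-40,u+40,v+40))
cv2.imwrite(f"pics/{tag}.png",np.hstack([cv2.imread(f"pics/{tag}{c}.png") for c in"ts"]))
E
python3 seemat.py m1 12 10 .443 .014 3.1
```

```text
clock: 8.12
ee_pos: [0.398, 0.0155, 0.0238]
tcp_rot: [-2.266, -2.176, 0.001]
wrist_force: [0.5, 0.5, -1.0]
width: 0.0098
clock: 9.12
ee_pos: [0.3278, -0.0967, 0.1051]
tcp_rot: [2.271, 2.169, 0.001]
wrist_force: [0.5, -0.4, -0.6]
width: 0.0642
('top',) [0.4425 0.0145 3.104 ] -223.0
('scene',) [0.4457 0.0172 3.179 ] -160.2
('top', 'scene') [0.4432 0.0144 3.1018] -378.1
```

View pics/m1.png

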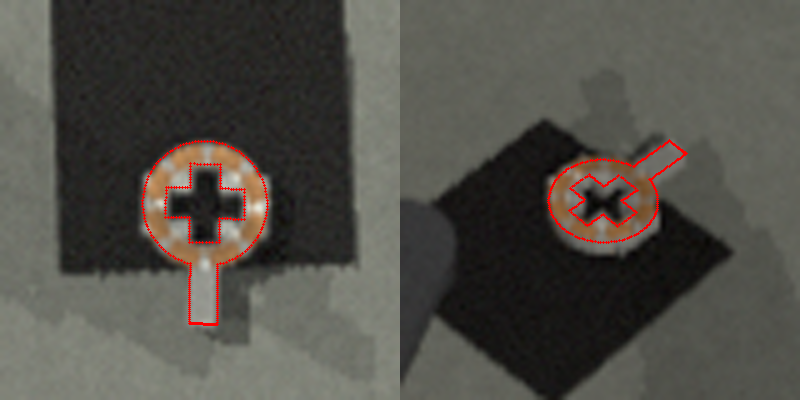

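```bash
python3 -m pendant '[{"fingers":-0.5,"dx":50,"dy":50,"dz":0,"spin":0},{"fingers":-0.5,"dx":95,"dy":90,"dz":0,"spin":0},{"fingers":-0.5,"dx":115,"dy":109,"dz":-25,"spin":0},{"fingers":-0.45,"dx":115,"dy":109,"dz":-60,"spin":0},{"fingers":-0.45,"dx":115,"dy":109,"dz":-76,"spin":0},{"fingers":-0.45,"dx":115,"dy":109,"dz":-76,"spin":0},{"fingers":-0.45,"dx":115,"dy":109,"dz":-76,"spin":0}]'
python3 - <<'E'
from h import *
q,d=snapshot("scene");b=cv2.resize(q[150:270,250:375],None,fx=5,fy=5,interpolation=cv2.INTER_CUBIC)[:600,:750]
cv2.imwrite("pics/s6z.png",b)
E
```

```text
clock: 10.1
ee_pos: [0.4439, 0.0156, 0.0292]
tcp_rot: [2.263, 2.178, 0.002]
wrist_force: [-0.5, 0.2, -0.6]
width: 0.0619
```

View pics/s6z.png

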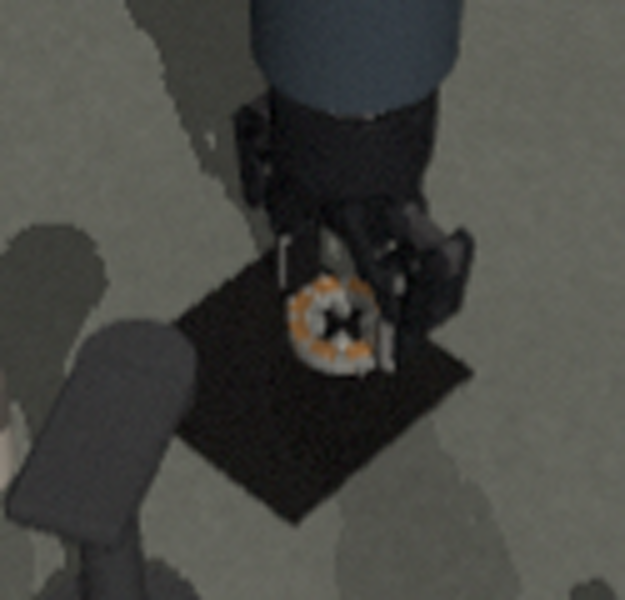

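```bash
python3 -m pendant '[{"fingers":-0.4,"dx":0,"dy":0,"dz":-4,"spin":0},{"fingers":-0.4,"dx":0,"dy":0,"dz":-4,"spin":0}]';  python3 -m pendant '[{"fingers":-0.4,"dx":0,"dy":0,"dz":-2,"spin":0},{"fingers":-0.4,"dx":0,"dy":0,"dz":-2,"spin":0}]'
```

```text
clock: 10.4
ee_pos: [0.4432, 0.0146, 0.0244]
tcp_rot: [2.266, 2.176, 0.0]
wrist_force: [0.3, -0.5, 0.1]
width: 0.06
clock: 10.65
ee_pos: [0.4432, 0.0146, 0.0222]
tcp_rot: [-2.266, -2.176, 0.0]
wrist_force: [0.2, 0.0, -0.9]
width: 0.0599
```

```bash
python3 -m pendant '[{"fingers":1,"dx":0,"dy":0,"dz":0,"spin":0},{"fingers":1,"dx":0,"dy":0,"dz":0,"spin":0},{"fingers":1,"dx":0,"dy":0,"dz":0,"spin":0}]' 60;  python3 -m pendant '[{"fingers":1,"dx":0,"dy":0,"dz":30,"spin":0},{"fingers":1,"dx":0,"dy":0,"dz":80,"spin":0},{"fingers":1,"dx":0,"dy":0,"dz":100,"spin":0},{"fingers":1,"dx":0,"dy":0,"dz":100,"spin":0}]'
python3 - <<'E'
from h import *
q,d=snapshot("scene");b=cv2.resize(q[110:230,250:375],None,fx=5,fy=5,interpolation=cv2.INTER_CUBIC)[:600,:750]
cv2.imwrite("pics/s7z.png",b)
E
```

```text
clock: 11.02
ee_pos: [0.4434, 0.0146, 0.0228]
tcp_rot: [2.265, 2.176, 0.0]
wrist_force: [-1.8, -0.4, 5.0]
width: 0.0524
clock: 11.52
ee_pos: [0.4441, 0.015, 0.1235]
tcp_rot: [2.265, 2.175, 0.005]
wrist_force: [-0.3, 0.1, -1.4]
width: 0.0524
```

View pics/s7z.png

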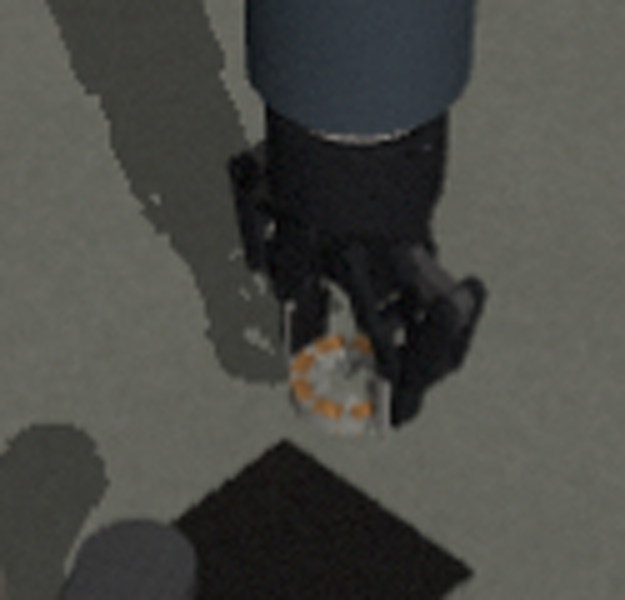

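Run:
```python
from fit import *
T=cv2.imread("pics/top0.png");S=cv2.imread("pics/scene0.png")
foot=rect(-65,65,-35,35,10);footb=rect(-65,65,-35,35,0)
pr=np.vstack([rect(s*46-10,s*46+10,t*16-4,t*16+4,58) for s in(1,-1) for t in(1,-1)])
A={"foot":foot,"prongs":pr,"hubplate":plate(18,36)[:-120],"cross":cross(13,4,66),"all":np.vstack([foot,pr,plate(18,36)[:-120],cross(13,4,66)])}
for n,M in A.items():
  for cs,im in((("top",),(T,)),(("scene",),(S,)),(("top","scene"),(T,S))):
    q,f=fit(cs,im,M,(.558,.269,-.325),r=.006,ry=.06);print(n,cs,q.round(4),round(f,1))
M=A["all"]
overlay("top",T,[place(M,q)],"pics/p1.png",(190,180,270,260));overlay("scene",S,[place(M,q)],"pics/p2.png",(330,265,410,345))
cv2.imwrite("pics/p.png",np.hstack([cv2.imread("pics/p1.png"),cv2.imread("pics/p2.png")]))
```

```text
foot ('top',) [ 0.5559  0.2677 -0.3313] -165.1
foot ('scene',) [ 0.5625  0.2708 -0.3325] -129.2
foot ('top', 'scene') [ 0.5566  0.2685 -0.3401] -251.1
prongs ('top',) [ 0.5572  0.2697 -0.3205] -136.5
prongs ('scene',) [ 0.5591  0.2696 -0.3017] -93.2
prongs ('top', 'scene') [ 0.5581  0.2694 -0.3167] -226.9
hubplate ('top',) [ 0.557   0.2685 -0.311 ] -174.7
hubplate ('scene',) [ 0.5592  0.2709 -0.3654] -147.2
hubplate ('top', 'scene') [ 0.5577  0.2693 -0.3255] -316.8
cross ('top',) [ 0.5538  0.2684 -0.0694] -191.2
cross ('scene',) [ 0.5598  0.2704 -0.3638] -186.5
cross ('top', 'scene') [ 0.5589  0.2699 -0.3797] -366.3
all ('top',) [ 0.5568  0.2691 -0.3221] -155.6
all ('scene',) [ 0.5595  0.27   -0.3115] -121.3
all ('top', 'scene') [ 0.558   0.2693 -0.3199] -271.5
```

View pics/p.png

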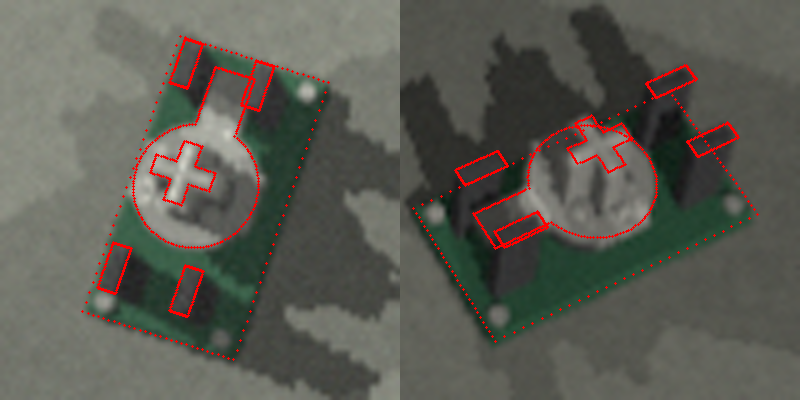

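```bash
python3 -m pendant '[{"fingers":1,"dx":20,"dy":50,"dz":0,"spin":-0.1},{"fingers":1,"dx":45,"dy":105,"dz":0,"spin":-0.2},{"fingers":1,"dx":70,"dy":160,"dz":0,"spin":-0.281},{"fingers":1,"dx":95,"dy":210,"dz":0,"spin":-0.281},{"fingers":1,"dx":110,"dy":243,"dz":0,"spin":-0.281},{"fingers":1,"dx":115,"dy":254.5,"dz":-10,"spin":-0.281},{"fingers":1,"dx":115,"dy":254.5,"dz":-25,"spin":-0.281},{"fingers":1,"dx":115,"dy":254.5,"dz":-25,"spin":-0.281},{"fingers":1,"dx":115,"dy":254.5,"dz":-25,"spin":-0.281}]'
python3 - <<'E'
from fit import *
q,d=snapshot("scene");p,_=snapshot("top")
st=read_state();print(st["ee_pos"].round(4),st["tcp_rot"].round(3))
M=plate(12,10)
z0=st["ee_pos"][2]-.0197
q0=(.558,.2693,2.8195)
r,f=fit(("scene",),(q,),M,q0,z0=z0,r=.006,ry=.08);print(r.round(4),f)
overlay("scene",q,[place(plate(18,36)[:-120],(.558,.2693,-.322)),place(M,q0,z0)],"pics/s8.png",(310,235,430,355))
cv2.imwrite("pics/t8.png",cv2.resize(p[160:280,160:300],None,fx=4,fy=4))
E
```

```text
clock: 12.7
ee_pos: [0.5581, 0.2681, 0.0974]
tcp_rot: [2.549, 1.836, -0.0]
wrist_force: [0.7, -0.1, -0.4]
width: 0.0521
[0.5585 0.2686 0.0981] [2.549e+00 1.837e+00 2.000e-03]
[0.5565 0.2672 2.6953] -119.68229824942763
```

View pics/s8.png

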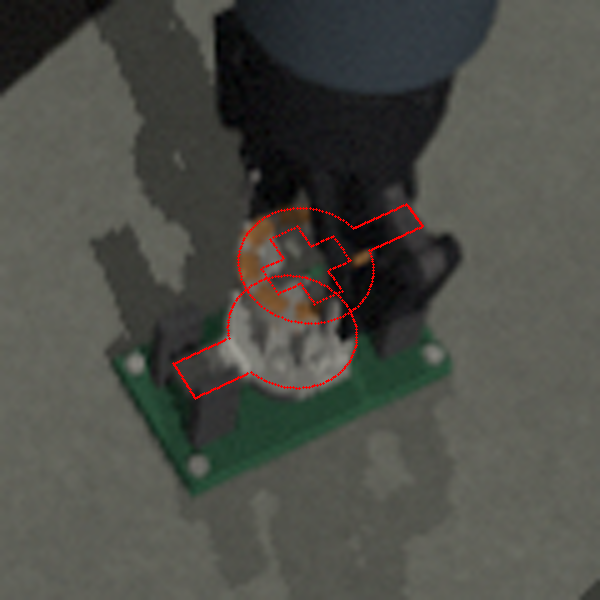

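View pics/t8.png

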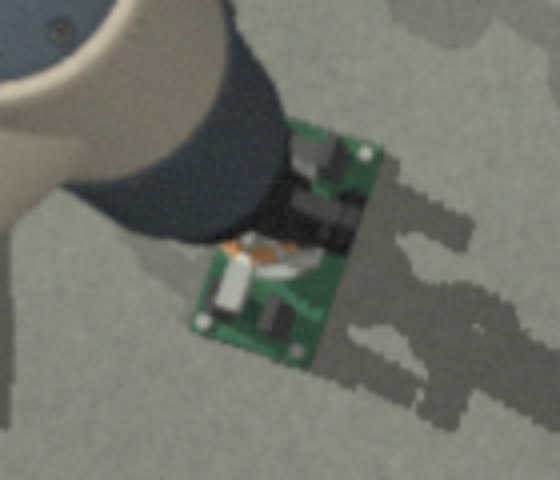

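```bash
python3 -m pendant '[{"fingers":1,"dx":0,"dy":0,"dz":-8,"spin":0},{"fingers":1,"dx":0,"dy":0,"dz":-14,"spin":0},{"fingers":1,"dx":0,"dy":0,"dz":-17,"spin":0},{"fingers":1,"dx":0,"dy":0,"dz":-17,"spin":0}]'
```

```text
clock: 13.3
ee_pos: [0.5581, 0.2691, 0.0799]
tcp_rot: [2.548, 1.838, -0.001]
wrist_force: [0.1, -0.1, -1.0]
width: 0.0523
```

```bash
python3 -m pendant '[{"fingers":1,"dx":0,"dy":0,"dz":-6,"spin":0},{"fingers":1,"dx":0,"dy":0,"dz":-12,"spin":0},{"fingers":1,"dx":0,"dy":0,"dz":-18,"spin":0},{"fingers":1,"dx":0,"dy":0,"dz":-18,"spin":0}]';python3 -m pendant '[{"fingers":1,"dx":0,"dy":0,"dz":-3,"spin":0},{"fingers":1,"dx":0,"dy":0,"dz":-6,"spin":0},{"fingers":1,"dx":0,"dy":0,"dz":-6,"spin":0}]'
```

```text
clock: 13.8
ee_pos: [0.5579, 0.2689, 0.0615]
tcp_rot: [-2.548, -1.838, 0.002]
wrist_force: [0.2, 0.4, -0.8]
width: 0.0523
clock: 14.18
ee_pos: [0.5582, 0.2691, 0.0561]
tcp_rot: [-2.548, -1.838, 0.0]
wrist_force: [-0.1, 0.5, -0.4]
width: 0.0521
```

```bash
python3 -m pendant '[{"fingers":1,"dx":0,"dy":0,"dz":-2,"spin":0},{"fingers":1,"dx":0,"dy":0,"dz":-2,"spin":0}]';python3 -m pendant '[{"fingers":-0.4,"dx":0,"dy":0,"dz":2,"spin":0},{"fingers":-0.5,"dx":0,"dy":0,"dz":2,"spin":0},{"fingers":-0.5,"dx":0,"dy":0,"dz":2,"spin":0},{"fingers":-0.5,"dx":0,"dy":0,"dz":30,"spin":0},{"fingers":-0.5,"dx":0,"dy":0,"dz":90,"spin":0.05},{"fingers":0,"dx":-40,"dy":-50,"dz":100,"spin":0.15},{"fingers":0,"dx":-80,"dy":-95,"dz":100,"spin":0.28},{"fingers":0,"dx":-115,"dy":-140,"dz":100,"spin":0.28},{"fingers":0,"dx":-115,"dy":-190,"dz":100,"spin":0.28},{"fingers":0,"dx":-115,"dy":-190,"dz":100,"spin":0.28}]'
cat > seehub.py <<'E'
from fit import *
import sys
tag,tw,z,yaw=sys.argv[1],float(sys.argv[2]),float(sys.argv[3]),float(sys.argv[4])
p,_=snapshot("top");q,_=snapshot("scene")
M=np.vstack([plate(tw,z)[:-120]]);p0=(.558,.2693,yaw)
for cs,im in((("top",),(p,)),(("scene",),(q,)),(("top","scene"),(p,q))):
    r,f=fit(cs,im,M,p0,r=.006,ry=.12);print(cs,r.round(4),round(f,1))
O=[place(M,p0)]
overlay("top",p,O,f"pics/{tag}t.png",(190,180,270,260));overlay("scene",q,O,f"pics/{tag}s.png",(330,265,410,345))
cv2.imwrite(f"pics/{tag}.png",np.hstack([cv2.imread(f"pics/{tag}{c}.png") for c in"ts"]))
E
python3 seehub.py h1 12 46 2.82
```

```text
clock: 14.42
ee_pos: [0.5584, 0.2692, 0.0558]
tcp_rot: [2.547, 1.838, 0.001]
wrist_force: [-3.5, -0.9, 7.4]
width: 0.0518
clock: 15.68
ee_pos: [0.4426, 0.0768, 0.1546]
tcp_rot: [2.27, 2.172, 0.001]
wrist_force: [-1.2, -0.4, 0.4]
width: 0.0426
('top',) [0.5573 0.2681 2.7936] -199.1
('scene',) [0.5653 0.2742 2.9877] -168.3
('top', 'scene') [0.5578 0.2693 2.826 ] -346.8
```

View pics/h1.png

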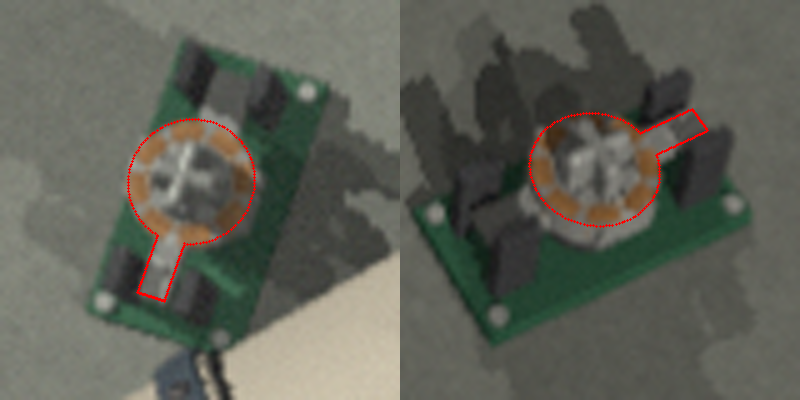

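```bash
python3 -m pendant '[{"fingers":0.1,"dx":15,"dy":-55,"dz":0,"spin":-0.02},{"fingers":0.1,"dx":30,"dy":-115,"dz":0,"spin":-0.02},{"fingers":0.1,"dx":45,"dy":-175,"dz":0,"spin":-0.02},{"fingers":0.1,"dx":65,"dy":-230,"dz":0,"spin":-0.02},{"fingers":0.1,"dx":85,"dy":-285,"dz":0,"spin":-0.02},{"fingers":0.1,"dx":100,"dy":-340,"dz":0,"spin":-0.02},{"fingers":0.1,"dx":110,"dy":-383,"dz":-10,"spin":-0.02},{"fingers":0.1,"dx":110,"dy":-383,"dz":-60,"spin":-0.02},{"fingers":0.1,"dx":110,"dy":-383,"dz":-80,"spin":-0.02},{"fingers":0.1,"dx":110,"dy":-383,"dz":-80,"spin":-0.02}]'
python3 - <<'E'
from h import *
q,d=snapshot("scene");b=cv2.resize(q[110:230,120:245],None,fx=5,fy=5,interpolation=cv2.INTER_CUBIC)[:600,:750]
cv2.imwrite("pics/s9z.png",b)
E
```

```text
clock: 17.02
ee_pos: [0.5529, -0.3028, 0.0717]
tcp_rot: [-2.284, -2.15, 0.004]
wrist_force: [-0.2, 0.3, 0.1]
width: 0.0385
```

View pics/s9z.png

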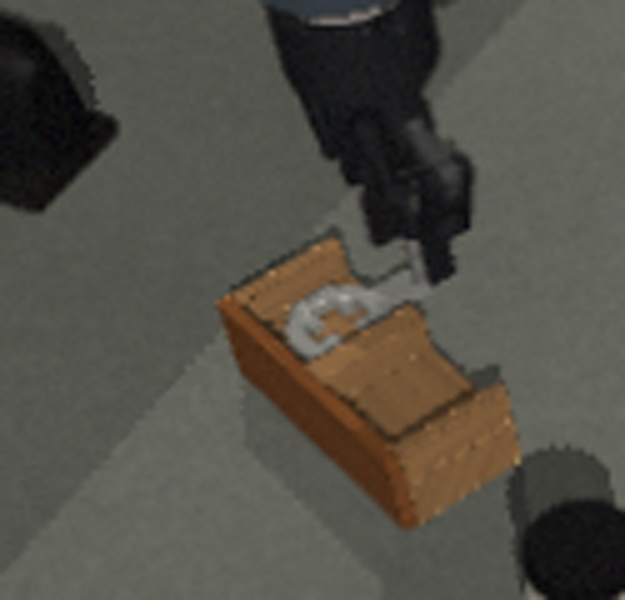

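```bash
python3 -m pendant '[{"fingers":0.1,"dx":0,"dy":0,"dz":-15,"spin":0},{"fingers":0.1,"dx":0,"dy":0,"dz":-25,"spin":0},{"fingers":0.1,"dx":0,"dy":0,"dz":-25,"spin":0},{"fingers":1,"dx":0,"dy":0,"dz":-25,"spin":0},{"fingers":1,"dx":0,"dy":0,"dz":-25,"spin":0},{"fingers":1,"dx":0,"dy":0,"dz":-25,"spin":0},{"fingers":1,"dx":0,"dy":0,"dz":-25,"spin":0}]' 60;python3 -m pendant '[{"fingers":1,"dx":0,"dy":0,"dz":20,"spin":0},{"fingers":1,"dx":0,"dy":0,"dz":60,"spin":0},{"fingers":1,"dx":0,"dy":0,"dz":100,"spin":0},{"fingers":1,"dx":0,"dy":0,"dz":100,"spin":0}]'
python3 - <<'E'
from h import *
q,d=snapshot("scene");b=cv2.resize(q[90:210,120:245],None,fx=5,fy=5,interpolation=cv2.INTER_CUBIC)[:600,:750]
cv2.imwrite("pics/s10z.png",b)
E
```

```text
clock: 17.95
ee_pos: [0.5536, -0.304, 0.0498]
tcp_rot: [2.288, 2.152, 0.0]
wrist_force: [-1.0, -0.1, 2.3]
width: 0.0153
clock: 18.45
ee_pos: [0.5551, -0.3046, 0.1532]
tcp_rot: [2.283, 2.148, 0.005]
wrist_force: [-0.4, 0.1, -1.3]
width: 0.0152
```

View pics/s10z.png

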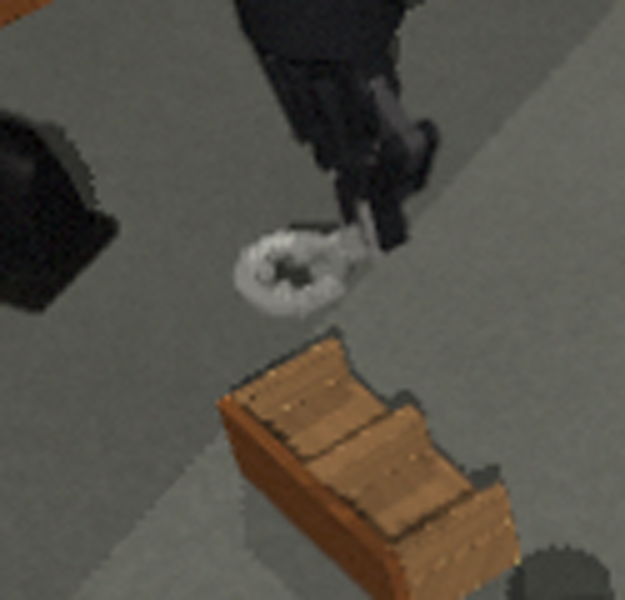

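```bash
python3 -m pendant '[{"fingers":1,"dx":-30,"dy":46,"dz":0,"spin":0},{"fingers":1,"dx":-60,"dy":95,"dz":0,"spin":0},{"fingers":1,"dx":-85,"dy":150,"dz":0,"spin":0},{"fingers":1,"dx":-110,"dy":205,"dz":0,"spin":0},{"fingers":1,"dx":-130,"dy":255,"dz":-20,"spin":0},{"fingers":1,"dx":-148,"dy":298,"dz":-60,"spin":0},{"fingers":1,"dx":-155,"dy":321,"dz":-100,"spin":0},{"fingers":1,"dx":-155,"dy":321,"dz":-115,"spin":0},{"fingers":1,"dx":-155,"dy":321,"dz":-125,"spin":0},{"fingers":1,"dx":-155,"dy":321,"dz":-125,"spin":0}]'
python3 - <<'E'
from h import *
q,d=snapshot("scene");b=cv2.resize(q[150:270,250:375],None,fx=5,fy=5,interpolation=cv2.INTER_CUBIC)[:600,:750]
cv2.imwrite("pics/s11z.png",b)
E
```

```text
clock: 19.75
ee_pos: [0.3979, 0.0168, 0.0237]
tcp_rot: [-2.288, -2.152, 0.002]
wrist_force: [0.5, -0.5, 0.1]
width: 0.0158
```

View pics/s11z.png

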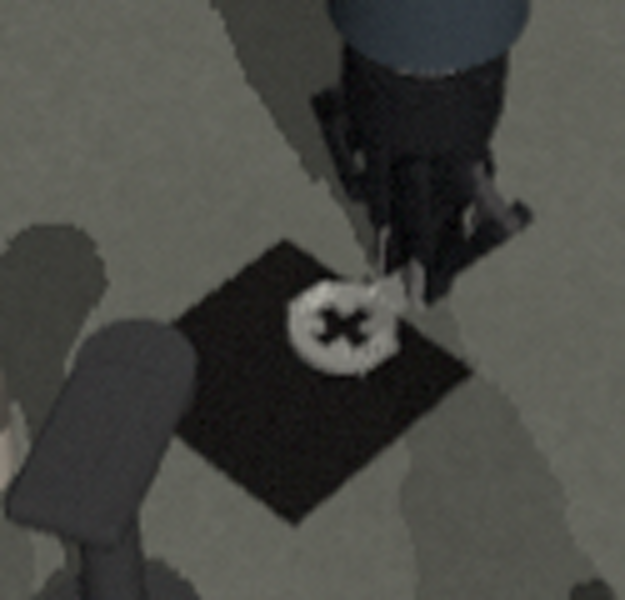

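The plate is level, just above the mat's near edge. I'll release it and measure.

```bash
python3 -m pendant '[{"fingers":0.5,"dx":0,"dy":0,"dz":0,"spin":0},{"fingers":0.2,"dx":0,"dy":0,"dz":0,"spin":0},{"fingers":0.1,"dx":0,"dy":0,"dz":10,"spin":0},{"fingers":0,"dx":-10,"dy":0,"dz":50,"spin":0},{"fingers":-0.5,"dx":-60,"dy":-10,"dz":80,"spin":0},{"fingers":-0.5,"dx":-70,"dy":-60,"dz":80,"spin":0},{"fingers":-0.5,"dx":-70,"dy":-110,"dz":80,"spin":0},{"fingers":-0.5,"dx":-70,"dy":-110,"dz":80,"spin":0}]'
python3 seemat.py m2 18 6 .443 .014 3.08
```

```text
clock: 20.8
ee_pos: [0.3278, -0.0953, 0.1051]
tcp_rot: [2.294, 2.145, 0.001]
wrist_force: [0.1, 0.3, 1.1]
width: 0.0641
('top',) [0.4431 0.0139 3.0706] -225.8
('scene',) [0.4445 0.0146 3.0659] -175.5
('top', 'scene') [0.4437 0.0143 3.0773] -399.6
```

View pics/m2.png

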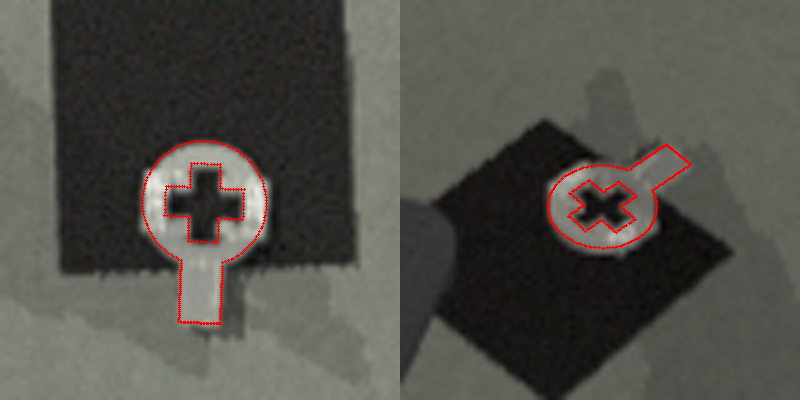

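```bash
python3 -m pendant '[{"fingers":-0.5,"dx":50,"dy":50,"dz":0,"spin":0},{"fingers":-0.5,"dx":95,"dy":90,"dz":0,"spin":0},{"fingers":-0.5,"dx":115.3,"dy":107,"dz":-25,"spin":0},{"fingers":-0.4,"dx":115.3,"dy":107,"dz":-60,"spin":0},{"fingers":-0.4,"dx":115.3,"dy":107,"dz":-76,"spin":0},{"fingers":-0.4,"dx":115.3,"dy":107,"dz":-82,"spin":0},{"fingers":-0.4,"dx":115.3,"dy":107,"dz":-82,"spin":0},{"fingers":-0.4,"dx":115.3,"dy":107,"dz":-82,"spin":0}]'
python3 -m pendant '[{"fingers":1,"dx":0,"dy":0,"dz":0,"spin":0},{"fingers":1,"dx":0,"dy":0,"dz":0,"spin":0},{"fingers":1,"dx":0,"dy":0,"dz":0,"spin":0}]' 60;  python3 -m pendant '[{"fingers":1,"dx":0,"dy":0,"dz":30,"spin":0},{"fingers":1,"dx":0,"dy":0,"dz":80,"spin":0},{"fingers":1,"dx":0,"dy":0,"dz":100,"spin":0},{"fingers":1,"dx":0,"dy":0,"dz":100,"spin":0}]'
python3 - <<'E'
from h import *
q,d=snapshot("scene");b=cv2.resize(q[110:230,250:375],None,fx=5,fy=5,interpolation=cv2.INTER_CUBIC)[:600,:750]
cv2.imwrite("pics/s12z.png",b)
E
```

```text
clock: 21.9
ee_pos: [0.4442, 0.0146, 0.0232]
tcp_rot: [2.287, 2.153, 0.003]
wrist_force: [0.5, 0.7, -0.3]
width: 0.0597
clock: 22.28
ee_pos: [0.4442, 0.0145, 0.0238]
tcp_rot: [2.288, 2.152, 0.003]
wrist_force: [-3.0, 1.4, 9.0]
width: 0.0513
clock: 22.78
ee_pos: [0.4447, 0.0145, 0.1243]
tcp_rot: [2.287, 2.151, 0.007]
wrist_force: [-0.1, 0.5, -1.6]
width: 0.0512
```

View pics/s12z.png

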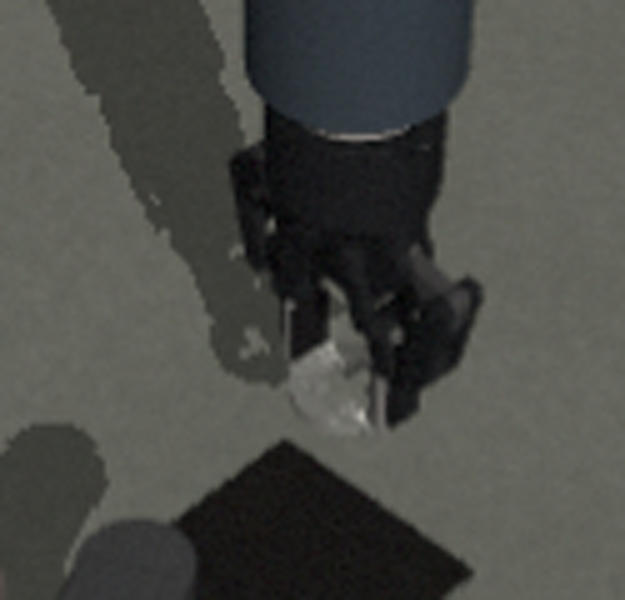

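Run:
```python
from h import *
q,d=snapshot("scene");P=cloud("scene",d)
st=read_state()["ee_pos"]
R=np.linalg.norm(P[...,:2]-st[:2],axis=-1)
m=(R<.029)&(P[...,2]>.09)&(P[...,2]<.125)&(q.min(-1)>85)
X=P[m];print(len(X),X[:,2].min(),X[:,2].max(),st)
A=np.c_[X[:,:2]-st[:2],np.ones(len(X))]
c=np.linalg.lstsq(A,X[:,2],rcond=None)[0];print(c,np.std(A@c-X[:,2]))
b=cv2.resize(q[160:210,290:350],None,fx=10,fy=10,interpolation=cv2.INTER_CUBIC);b[cv2.resize(m[160:210,290:350].astype(np.uint8),None,fx=10,fy=10)>0,2]=255
cv2.imwrite("pics/s13.png",np.hstack([cv2.resize(q[160:210,290:350],(400,330),interpolation=cv2.INTER_CUBIC),cv2.resize(b,(400,330))]))
```

```text
153 0.10187080257031407 0.11235514503043424 [0.44307615 0.01409418 0.12188637]
[ 0.01198994 -0.01722979  0.10776868] 0.0019921629073913765
```

View pics/s13.png

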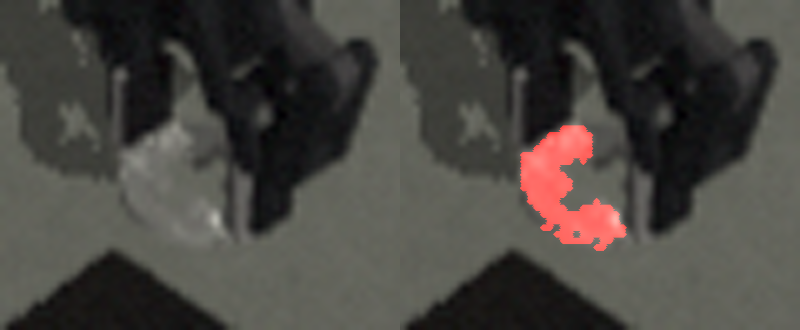

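```bash
python3 -m pendant '[{"fingers":1,"dx":15,"dy":35,"dz":10,"spin":0.18},{"fingers":1,"dx":30,"dy":70,"dz":10,"spin":0.36},{"fingers":1,"dx":45,"dy":105,"dz":10,"spin":0.54},{"fingers":1,"dx":60,"dy":140,"dz":10,"spin":0.72},{"fingers":1,"dx":75,"dy":170,"dz":10,"spin":0.9},{"fingers":1,"dx":90,"dy":200,"dz":10,"spin":1.08},{"fingers":1,"dx":105,"dy":230,"dz":10,"spin":1.26},{"fingers":1,"dx":114.5,"dy":255,"dz":10,"spin":1.44},{"fingers":1,"dx":114.5,"dy":255,"dz":10,"spin":1.44}]'
python3 -m pendant '[{"fingers":1,"dx":0,"dy":0,"dz":0,"spin":0.18},{"fingers":1,"dx":0,"dy":0,"dz":0,"spin":0.36},{"fingers":1,"dx":0,"dy":0,"dz":0,"spin":0.54},{"fingers":1,"dx":0,"dy":0,"dz":0,"spin":0.72},{"fingers":1,"dx":0,"dy":0,"dz":0,"spin":0.9},{"fingers":1,"dx":0,"dy":0,"dz":0,"spin":1.08},{"fingers":1,"dx":0,"dy":0,"dz":-10,"spin":1.26},{"fingers":1,"dx":0,"dy":0,"dz":-30,"spin":1.441},{"fingers":1,"dx":0,"dy":0,"dz":-35,"spin":1.441},{"fingers":1,"dx":0,"dy":0,"dz":-35,"spin":1.441},{"fingers":1,"dx":0,"dy":0,"dz":-35,"spin":1.441}]'
python3 - <<'E'
from fit import *
q,d=snapshot("scene");p,_=snapshot("top")
st=read_state();print(st["ee_pos"].round(4),st["tcp_rot"].round(3),st["joints"].round(2))
M=plate(18,6);z0=st["ee_pos"][2]-.0197
overlay("scene",q,[place(M,(.558,.2693,-.322),z0)],"pics/s14.png",(320,240,420,340))
cv2.imwrite("pics/t14.png",cv2.resize(p[160:280,160:300],None,fx=4,fy=4))
E
```

```text
clock: 24.0
ee_pos: [0.5576, 0.2701, 0.1297]
tcp_rot: [-0.298, -3.125, 0.003]
wrist_force: [-0.7, -0.3, -1.2]
width: 0.0512
clock: 25.38
ee_pos: [0.5584, 0.2692, 0.098]
tcp_rot: [-1.833, 2.55, -0.0]
wrist_force: [-0.3, -0.2, -1.1]
width: 0.0509
[0.5584 0.2693 0.098 ] [-1.835  2.549 -0.   ] [ 0.7   0.48  0.03  0.   -1.12  0.55]
```

View pics/s14.png

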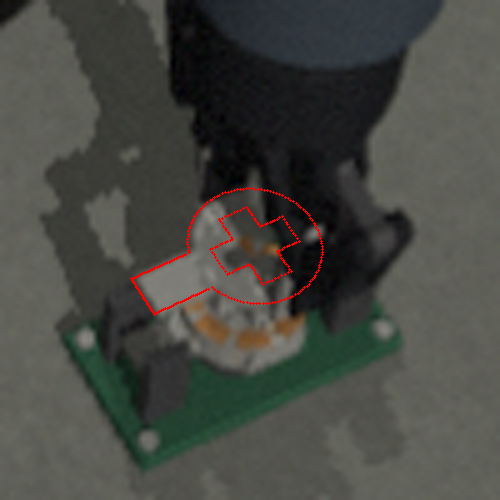

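View pics/t14.png

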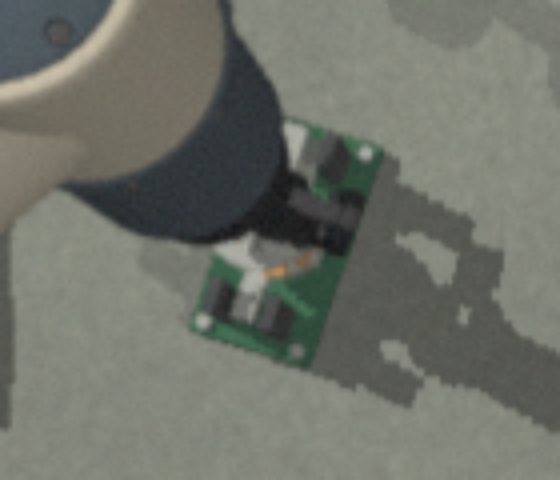

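```bash
python3 -m pendant '[{"fingers":1,"dx":0,"dy":0,"dz":-8,"spin":0},{"fingers":1,"dx":0,"dy":0,"dz":-14,"spin":0},{"fingers":1,"dx":0,"dy":0,"dz":-19,"spin":0},{"fingers":1,"dx":0,"dy":0,"dz":-19,"spin":0}]'; python3 -m pendant '[{"fingers":1,"dx":0,"dy":0,"dz":-5,"spin":0},{"fingers":1,"dx":0,"dy":0,"dz":-10,"spin":0},{"fingers":1,"dx":0,"dy":0,"dz":-12,"spin":0},{"fingers":1,"dx":0,"dy":0,"dz":-12,"spin":0}]'
```

```text
clock: 25.98
ee_pos: [0.5593, 0.2691, 0.0782]
tcp_rot: [-1.836, 2.547, -0.002]
wrist_force: [5.0, -2.3, -1.5]
width: 0.0514
clock: 26.48
ee_pos: [0.5594, 0.2692, 0.0669]
tcp_rot: [-1.836, 2.546, -0.002]
wrist_force: [5.9, -3.1, 2.4]
width: 0.0514
```

```bash
python3 -m pendant '[{"fingers":1,"dx":2,"dy":-0.7,"dz":0,"spin":0},{"fingers":1,"dx":2.5,"dy":-0.8,"dz":-1,"spin":0},{"fingers":1,"dx":2.5,"dy":-0.8,"dz":-3,"spin":0},{"fingers":1,"dx":2.5,"dy":-0.8,"dz":-3,"spin":0}]'
```

```text
clock: 26.98
ee_pos: [0.5596, 0.2691, 0.0667]
tcp_rot: [-1.838, 2.547, 0.001]
wrist_force: [-10.5, -1.6, 24.9]
width: 0.0517
```

```bash
python3 -m pendant '[{"fingers":1,"dx":-1,"dy":0.3,"dz":3,"spin":0},{"fingers":-0.4,"dx":-1,"dy":0.3,"dz":3,"spin":0},{"fingers":-0.5,"dx":-1,"dy":0.3,"dz":3,"spin":0},{"fingers":-0.5,"dx":-1,"dy":0.3,"dz":3,"spin":0},{"fingers":-0.5,"dx":-1,"dy":0.3,"dz":30,"spin":0},{"fingers":-0.5,"dx":-1,"dy":0,"dz":80,"spin":0},{"fingers":-0.5,"dx":-40,"dy":-50,"dz":100,"spin":0},{"fingers":-0.5,"dx":-80,"dy":-95,"dz":100,"spin":0},{"fingers":-0.5,"dx":-115,"dy":-140,"dz":100,"spin":0},{"fingers":-0.5,"dx":-115,"dy":-190,"dz":100,"spin":0},{"fingers":-0.5,"dx":-115,"dy":-200,"dz":100,"spin":0},{"fingers":-0.5,"dx":-115,"dy":-200,"dz":100,"spin":0}]'
python3 seehub.py h2 18 52 -.322
python3 - <<'E'
from h import *
for c in("top","scene"):
    p,d=snapshot(c);P=cloud(c,d)
    # plate annulus incl. side + tab heights
    r=np.linalg.norm(P[...,:2]-[.558,.2693],axis=-1)
    m=(r>19)&(r<25)
    m=(r>.019)&(r<.025);Z=P[m][:,2];print(c,m.sum(),np.percentile(Z,[10,50,90]).round(4))
    X=P[m];A=np.c_[X[:,:2]-[.558,.2693],np.ones(len(X))];k=abs(X[:,2]-.05)<.008
    print(np.linalg.lstsq(A[k],X[k,2],rcond=None)[0].round(4))
    cv2.imwrite(f"pics/{c}_f.png",p)
E
```

```text
clock: 28.48
ee_pos: [0.4457, 0.0681, 0.1633]
tcp_rot: [-1.835, 2.55, 0.0]
wrist_force: [0.6, 0.6, 0.3]
width: 0.064
('top',) [ 0.5552  0.2698 -0.3375] -217.7
('scene',) [ 0.5554  0.2698 -0.3383] -164.1
('top', 'scene') [ 0.5554  0.2699 -0.34  ] -381.8
top 191 [0.0492 0.0517 0.0539]
[0.0055 0.0031 0.0519]
scene 236 [0.0114 0.0524 0.0549]
[-0.014   0.0144  0.0529]
```

View pics/h2.png

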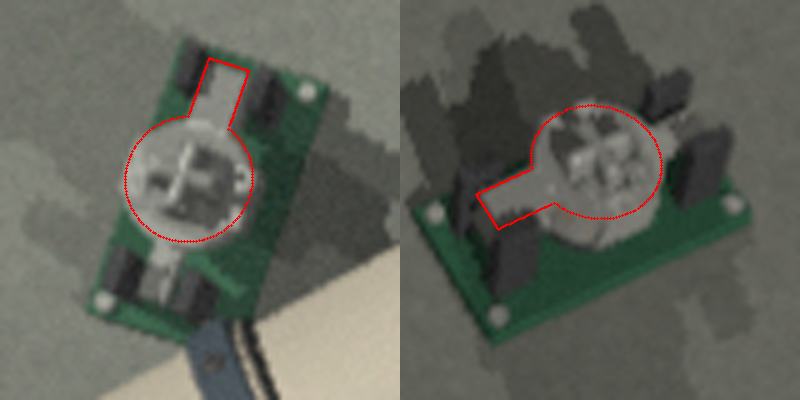

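View pics/scene_f.png

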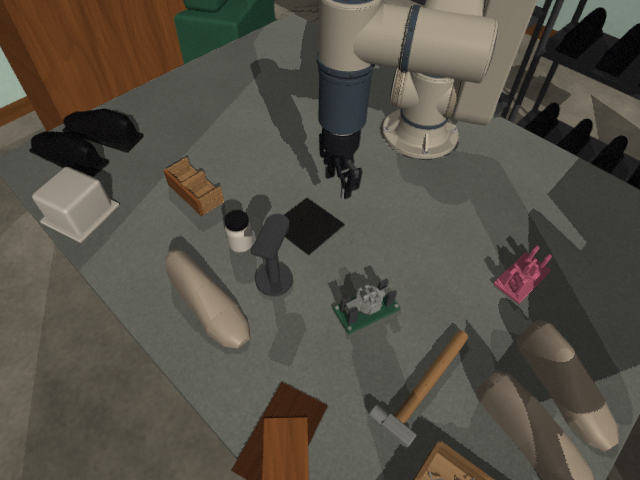

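```bash
python3 -c "
from rig import *
print(close_job())"
```

```text
the job is handed in; nothing more can be done
None
```

The clutch pack is finished and handed in at about 28.6 s of the 72 s allowed. Both plates were taken from the rack by their tabs, put down on the mat, and regripped across their flats.

- **Lined disc:** it is on the hub with its tab in the fork opposite the seated separator's tab. It slid down freely and bottomed at the height I had worked out for home.
- **Thin separator:** it is on top with its tab on the same side as the first separator's tab. It rubbed the hub sideways at about 6 N on the way down. I shifted it about 2 mm and pressed it home with about 25 N, which is when it stopped.

**Last checks:**
- The separator's top face measured about 52 mm above the bench, which is home height. It is level to within about 1°.
- The two tabs alternate, each between its own fork's prongs.
- The separator sits about 2.5 mm off the hub centre I measured, which is about the play of the bore.
- The scene-camera fit of the seated disc disagreed by several mm and about 0.17 rad. The top-camera fit and the picture overlays both agreed with the disc being home.
- The last picture shows the glue jar and shoe last where they started; I did not measure them. The gripper is open and clear of everything.

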